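# Load the electrode carrier and lift it level

## Robot

A 6-joint arm with a two-finger parallel gripper is mounted at the origin on a cart in front of the work surface, level with it; the furniture and walls round the work are solid. World frame = base frame: x ahead of the robot, y to its left, z up, the work surface at z = 0. Lengths are in m, angles in rad, forces in N, time in s.
With the tool pointing down it reaches from about 0.35 to 0.975 m from the base axis. Payload 17.4 kg.
Tool frame: the origin (TCP) lies between the finger pads, 19 mm behind the fingertips; this is the grasp point; z points along the fingers, y is the line along which they close (so a half turn about z gives the same grasp; the last joint's range is limited). The gripper opens to 85 mm and grips with 20 to 120 N. Pads are 22 mm wide; open, the fingers measure 114 mm over their backs; the gripper's body (76 mm by 85 mm) begins 54 mm behind the grasp point. The pads swing forward as they close: fully open they stand 13 mm farther back than shut.
Start: joints at [-1.22, 0.116, 1.442, -0, 1.584, -0.038], TCP at [0.256, -0.625, 0.25] pointing down, gripper open.
Joint ranges: [-2.83, 2.83], [-0.83, 2.19], [0.07, 2.5], [-1.14, 4.28], [0.01, 3], [-2.97, 2.97]. Speed limits (rad/s): [1.89, 1.89, 2.22, 3.14, 3.14, 3.14].

## Interface

Orientations are given as a unit quaternion [w, x, y, z].
In Python, from bench import r, cams gives the robot as it stands. The module is installed in compiled form; this text tells all that it offers.
- The arm moves only by the tool arm_command, never from a script. Its argument "motion" is one flat list of numbers, 4 for each row, row after row: the shift along the tool's x, y, z in mm, then the turn about the tool's z in rad. In form: [x, y, z, spin, x, y, z, spin, ...]. A call has 1 to 12 rows; each row shifts and turns the commanded pose from where the row before left it, along the tool's axes as they then stand; what a row does not reach is not made up. A row lasts 1/10 s, in which the tool goes at most 50 mm and 8.59 degrees, less where a joint would pass 70% of its speed; a pose out of reach is approached as far as the arm can. A call with a gripper value outside its range is refused whole. "gripper" is the closure, from 0 (fully open) to 1 (shut), set as the call begins (left out, the last holds). The fingers move at their own pace and stop on an object; "force" is the grip in N (left out, the last holds). Time passes only in rows, so rows that do not move let the fingers close. It gives the time, the measured TCP pose, the force, the opening and the grip force at its end, in the units of the state.
- r.read_state(): the state, without advancing time (a new reading comes with each control period).
- cams.snapshot(name): name is "side" or "top" or "wrist"; returns the picture (420x560x3 uint8, red, green, blue); there is no depth.
- cams.get_calibration(name): a dict with "mtx" (3x3 intrinsics, pixels), "T" (4x4, takes a point from camera to world coordinates); the wrist camera has in their place "tool_from_camera" (4x4, takes a point from camera to tool coordinates, whose origin is the TCP and whose axes are the flange's). Camera axes: x right, y up, looking along -z (the intrinsics and any distortion apply to the point x, -y, -z); pixel columns grow to the right and rows downward; lengths in m; the calibration is good to about 2 mm. A picture is of the moment at which its call begins: read the wrist's pose just before it. get_calibration takes no time and is no camera call.
- r.close_job(): hands the job in; it is judged then, once.
Trained networks look in the newest picture that a camera, given by its name, has taken for a name from the list of things; names that differ only in an ending like _2 or _b are one class to them, and where a whole thing is asked for, a point or a joint stands for the part that bears it (a point fixed in the world has none). Each returns a list of dicts, best first, with "p" (0 to 1); they miss things now and then, are a little off and sometimes report something else, mostly with a low value. They report only what shows in the picture. A call takes as long as a camera call.
- cams.boxes_of(label, camera): "at" ([x, y, z] in m, in world coordinates, good to about 4 mm: the middle of the surface that is visible of it).
- cams.masks_of(label, camera): "pixels" (420x560 bool, what is visible of it).
- cams.spot_point(label, camera): "at" ([x, y, z] in m, in world coordinates, good to about 4 mm: a listed point, or the origin of a listed thing).
The state is a dict: "time_s": time; "q": joint angles; "joint_vel": joint speeds; "joint_efforts": joint torques, N m; "ee_pos": TCP position; "eef_rot": TCP orientation; "force": force on the tool from outside, world axes, zero at the start; "torque": the same for the moment, N m; "gripper_width": opening from 0.0 (shut) to 1.0 (fully open); "grasp_force": force on a finger pad.
Only numpy, scipy, OpenCV 4.12 (cv2) and the standard library are available. Lean on these libraries where they do the work, as an engineer would, in place of code of your own. Each camera call takes 0.05 s, during which the arm holds its last target. There are 200 camera calls.

## Task

Set the loose blue electrode rack onto the two upright dowel pins on the empty half of the aluminium carrier plate, so that it lies flat and fully home, and let go of it. Then take the carrier by its black centre handle, lift it with both racks aboard and hold it level and still, about 7 cm clear of the worktop; the program finishes while the gripper is still holding it there. Leave the other things on the worktop where they are.

Things in the scene. Friction and masses are not known exactly. Their poses are not given: they have to be found in the camera images.
- carrier: Loose carrier, 0.50 kg as found: aluminium plate 116 (its x) x 180 (y) x 7 mm on 3 mm rubber feet; plate top 10 mm above the worktop. Origin: under the plate's centre, at the bottom of the feet; z up. On its +y half, 68 mm from the middle, a blue rack like the loose one is screwed down for good; its -y half is empty but for two dowel pins. A black handle stands over the middle.
- rack: Loose blue rack, 0.21 kg (+-20%), upright on the worktop: block 104 (its x) x 36 (y) x 16 mm, two vertical through holes 11 mm wide at x = -21 and +21, y = 0; two copper tips at x = -38 and +38 (18 mm thick, tops 42 mm above the underside); in the middle an orange grip on a short web, top 50 mm above the underside. Origin: centre of the underside; z up. Fits its pins either way round.
- rack_grip (a point): Centre of the rack's orange grip block, 36 mm above the rack's underside: 30 (rack x) x 12 (y) x 28 mm (z); pinch it along the rack's y. Axes as the rack's. For all moves: the press's green housing overhangs the worktop, underside 600 mm up, front face at world x = 0.37, from y = +0.03 to the right; keep elbow and wrist under it or in front of it, and clear of the wall with a knob at y = -0.43.
- seat (a point): On the carrier plate's top, midway between the two steel dowel pins, at carrier x = 0, y = -68, z = 10 mm. Axes as the carrier's: pins at x = -21 and +21 mm, 8 mm thick, 16 mm tall, the upper 7 mm tapered to 3 mm. With the rack fully home its origin lies at this point and its x is parallel to this x, either way round.
- handle (a point): Centre of the carrier's black handle block, 51 mm above the carrier's origin: 52 (carrier x) x 14 (y) x 30 mm (z), top at 66 mm, on two 10 mm posts; pinch it along the carrier's y. With both racks aboard the carrier balances under it. Seated, the racks' orange grips reach 60 mm above the carrier's origin, near faces 62 mm from the handle's middle along y.
- oil_bottle: Bystander: the cream oil bottle with a red spout at the left edge (not the one at the back), 49 mm thick, 150 mm tall. Origin: centre of its underside.
- solder_spool: Bystander: spool of wire with black flanges, 54 mm wide, 37 mm tall. Origin: centre of its underside.
- connector: Bystander: small black connector at the left edge, 49 x 27 x 18 mm. Origin: centre of its underside.
- bolt: Bystander: steel bolt standing on its head, 15 mm wide, 28 mm tall. Origin: centre of its underside.

How it is judged:
On the way, in this order (a step that is already met when the one before it is completed fails the run):
1. the rack is fully home on the carrier's pins and let go, the carrier still standing on the worktop (distance between rack and seat below 0.005 m and z of rack in the frame of seat below 0.003 m and angle between the x axis of rack and the x axis of seat, either way round below 0.1 rad and contact force between the fingers and rack below 0.2 N and height (world z) of carrier below 0.005 m), for 0.2 s.
2. the gripper has lifted the carrier by its handle, clear of the worktop (height (world z) of carrier above 0.045 m and contact force between the fingers and carrier above 2 N), for 0.2 s.
At the end, for the whole second after the job is handed in: Gripper holds the carrier by its handle (TCP within 40 mm of the block's centre), feet 50 to 100 mm up, tilt under 0.08 rad, slower than 20 mm/s and 0.25 rad/s, resting on nothing; the loose rack is home on its pins (within 5 mm, 3 mm in height, 0.1 rad) and not gripped (height (world z) of carrier between 0.05 and 0.1 m and angle between carrier's own z axis and vertical below 0.08 rad and linear speed of carrier below 0.02 m/s and angular speed of carrier below 0.25 rad/s and contact force between the fingers and carrier above 2 N and contact force between the fingers and rack below 0.2 N and distance between handle and the grasp point below 0.04 m and distance between rack and seat below 0.005 m and z of rack in the frame of seat below 0.003 m and angle between the x axis of rack and the x axis of seat, either way round below 0.1 rad and contact force between carrier and oil_bottle below 0.1 N and contact force between carrier and solder_spool below 0.1 N); the arm keeps its last pose, push and grip.
It fails at once if the carrier is tipped by more than 0.3 rad (angle between carrier's own z axis and vertical above 0.3 rad).
It fails at once if a bystander (oil bottle, spool, connector, bolt) is moved by more than 20 mm (distance of any of oil_bottle, solder_spool, connector, bolt from where it was at the start of the episode above 0.02 m).
It also fails if it takes over 48 s, if anything falls off the work surface, if the arm or the gripper's body presses on something with over 40 N, if the wrist force passes 120 N, or if a joint passes its speed limit or range.

## Working session

There is one attempt and no reset: what is moved stays moved. The work goes in short steps, Python scripts to look and compute and a tool call to move; the robot and the scene stay as the last step left them, time stands still between calls to the robot, and variables do not carry over. Pictures are saved under pics/ and viewed, at most 10 in all, crops included, and the job is handed in when it is done.

Besides the shell and the picture viewer there is one more tool, called after "Call:" as name(argument=value, ...), one argument or row to a line, values as JSON. arm_command: Moves the arm, as the interface text tells. Its arguments: {"type":"object","properties":{"motion":{"type":"array"},"gripper":{"type":"number"},"force":{"type":"number"}},"required":["motion"]}

```bash
mkdir -p pics; python3 - <<'E'
from bench import r,cams
import cv2,numpy as np
s=r.read_state();print(s['time_s'],s['ee_pos'],s['eef_rot'],s['force'])
for c in('top','side'):
    im=cams.snapshot(c);cv2.imwrite(f'pics/{c}0.png',im[:,:,::-1])
    for l in('carrier','rack','rack_grip','seat','handle','oil_bottle','solder_spool','connector','bolt'):
        print(c,l,[(np.round(d['at'],3).tolist(),round(d['p'],2)) for d in cams.spot_point(l,c)[:3]])
    K=cams.get_calibration(c);print(np.round(K['mtx'],1).tolist(),np.round(K['T'],3).tolist())
print(np.round(cams.get_calibration('wrist')['tool_from_camera'],3).tolist())
print(r.read_state()['time_s'])
E
```

```text
0.0 [ 0.25579184 -0.62448795  0.24928347] [-5.39562500e-04  9.81162647e-01  1.93182718e-01 -8.37452844e-05] [0.35147815 0.37968568 0.24007677]
top carrier [([0.568, -0.149, -0.001], 0.7)]
top rack [([0.49, -0.318, -0.001], 0.68)]
top rack_grip [([0.486, -0.322, 0.04], 0.89)]
top seat [([0.553, -0.215, 0.009], 0.57)]
top handle [([0.571, -0.152, 0.046], 0.55)]
top oil_bottle [([0.505, 0.089, 0.0], 0.43)]
top solder_spool [([0.408, -0.169, 0.001], 0.59), ([0.446, 0.081, 0.001], 0.38)]
top connector [([0.503, 0.091, -0.001], 0.66), ([0.446, 0.081, -0.001], 0.18)]
top bolt [([0.448, 0.084, 0.0], 0.36)]
[[399.5, 0.0, 276.0], [0.0, 399.5, 209.7], [0.0, 0.0, 1.0]] [[0.217, 0.892, -0.397, 0.242], [-0.976, 0.197, -0.091, -0.218], [-0.003, 0.407, 0.913, 0.853], [0.0, 0.0, 0.0, 1.0]]
side carrier [([0.568, -0.15, 0.001], 0.75)]
side rack [([0.488, -0.318, 0.001], 0.62)]
side rack_grip [([0.492, -0.319, 0.035], 0.6)]
side seat [([0.553, -0.217, 0.011], 0.66)]
side handle [([0.568, -0.15, 0.054], 0.61)]
side oil_bottle [([0.717, 0.074, -0.002], 0.58)]
side solder_spool [([0.409, -0.167, -0.001], 0.62), ([0.566, -0.147, 0.053], 0.49)]
side connector [([0.505, 0.093, -0.0], 0.68)]
side bolt [([0.564, -0.147, 0.053], 0.64), ([0.444, 0.086, -0.002], 0.58)]
[[443.5, 0.0, 289.0], [0.0, 443.5, 206.6], [0.0, 0.0, 1.0]] [[-0.705, -0.599, 0.38, 0.887], [0.709, -0.589, 0.386, 0.19], [-0.007, 0.542, 0.84, 0.782], [0.0, 0.0, 0.0, 1.0]]
[[0.0, 0.961, 0.275, 0.071], [1.0, -0.0, -0.0, -0.0], [-0.0, 0.275, -0.961, -0.124], [0.0, 0.0, 0.0, 1.0]]
1.0
```

View pics/top0.png

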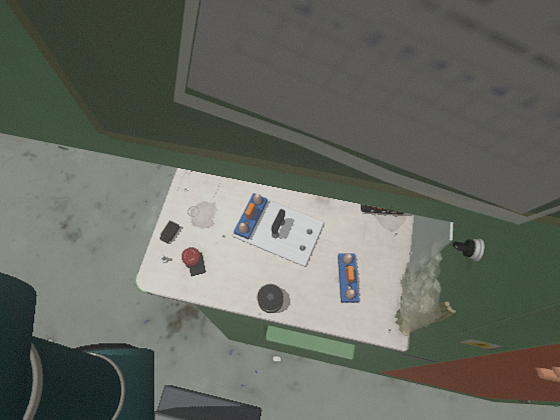

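View pics/side0.png

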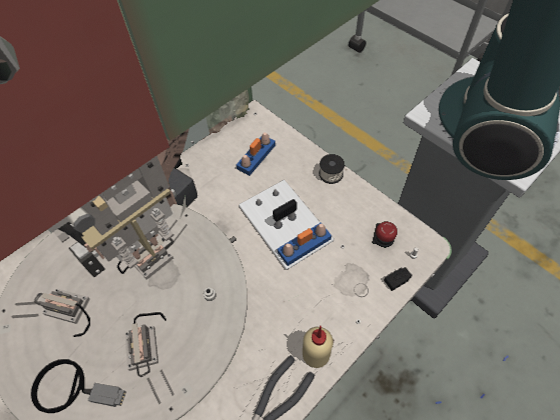

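The top view shows the loose rack at about (349,277), with its tips at (350,257) and (350,294). The carrier is near (282,232), with its pins at (320,233) and (303,247), and the fixed rack is at (252,216). The side view agrees. The oil bottle is at (317,345), which matches the side network's (0.717, 0.074). Next I need the yaw angles.

```bash
cat > h.py <<'E'
import numpy as np,cv2
from bench import r,cams
from scipy.spatial.transform import Rotation as R
def campose(c,s=None):
    k=cams.get_calibration(c)
    if c!='wrist': return np.array(k['mtx']),np.array(k['T'])
    q=s['eef_rot'];T=np.eye(4);T[:3,:3]=R.from_quat([q[1],q[2],q[3],q[0]]).as_matrix();T[:3,3]=s['ee_pos']
    return np.array(k['mtx']),T@np.array(k['tool_from_camera'])
def p2w(uv,z,K,T):
    uv=np.atleast_2d(np.array(uv,float))
    d=np.c_[(uv[:,0]-K[0,2])/K[0,0],-(uv[:,1]-K[1,2])/K[1,1],-np.ones(len(uv))]@T[:3,:3].T
    return T[:3,3]+d*((z-T[2,3])/d[:,2])[:,None]
def w2p(P,K,T):
    c=(np.atleast_2d(P)-T[:3,3])@T[:3,:3]
    return np.c_[K[0,0]*c[:,0]/-c[:,2]+K[0,2],K[1,1]*c[:,1]/c[:,2]+K[1,2]]
E
python3 - <<'E'
from h import *
K,T=campose('top')
t=p2w([(350,257),(350,294)],.042,K,T);print(t,t.mean(0))
t=p2w([(320,233),(303,247)],.026,K,T);print(t)
K,T=campose('side');
im=cv2.imread('pics/side0.png')
a=cv2.resize(im[100:270,210:380],None,fx=3.5,fy=3.5,interpolation=cv2.INTER_CUBIC);cv2.imwrite('pics/crop1.png',a)
E
```

```text
[[ 0.52167543 -0.31418317  0.042     ]
 [ 0.4441112  -0.32539443  0.042     ]] [ 0.48289332 -0.3197888   0.042     ]
[[ 0.5675803  -0.24349205  0.026     ]
 [ 0.52754041 -0.21301508  0.026     ]]
```

View pics/crop1.png

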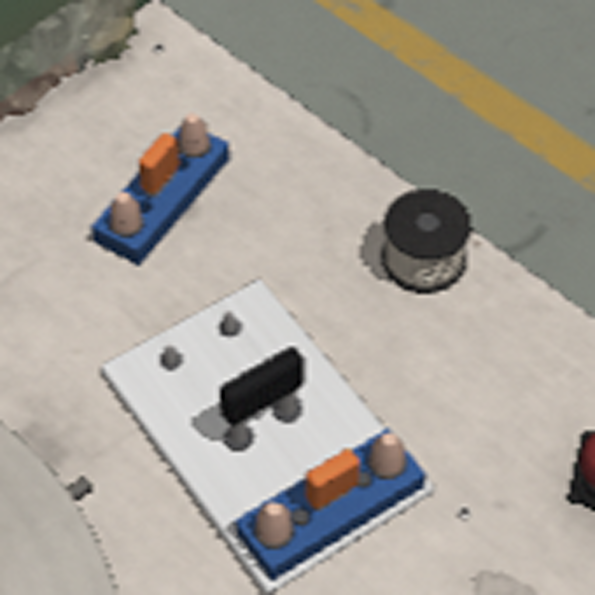

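From the side-view crop, the rack tips are at (265,138) and (246,161), and the pin tops are at (276,190) and (259,199). I'll approach from the front, keeping clear of the wall.

Call:
arm_command(
  motion=[15,-26,0,0,15,-26,0,0,15,-26,0,0,15,-26,0,0,15,-26,0,0,15,-26,0,0,15,-26,0,0,15,-26,0,0,15,-26,0,0,15,-26,0,0,0,0,0,0.125,0,0,0,0.125],
  gripper=0,
)

```text
time_s: 2.2
ee_pos: [0.2963, -0.3264, 0.2505]
eef_rot: [0.001, 0.998, 0.068, 0.0]
force: [0.3, -0.0, 0.3]
gripper_width: 1.0
grasp_force: 0.0
```

```bash
python3 - <<'E'
from h import *
K,T=campose('side')
g=lambda a:[(210+x/3.5,100+y/3.5) for x,y in a]
t=p2w(g([(194,118),(125,196)]),.042,K,T);d=t[0]-t[1];print('rack',t.mean(0),np.hypot(*d[:2]),np.degrees(np.arctan2(d[1],d[0])))
t=p2w(g([(230,314),(170,347)]),.026,K,T);d=t[0]-t[1];print('seat',t.mean(0),np.hypot(*d[:2]),np.degrees(np.arctan2(d[1],d[0])))
print(r.read_state())
E
```

```text
rack [ 0.48861069 -0.31593597  0.042     ] 0.07524017556616376 -167.74946240035086
seat [ 0.55496256 -0.21127454  0.026     ] 0.04197096587784339 168.76108933689721
{'time_s': 2.2, 'q': array([-8.91626389e-01, -4.13525618e-01,  1.91315439e+00,  2.47258578e-05,
        1.64071740e+00,  5.43997818e-01]), 'joint_vel': array([-0.01363026,  0.01712657, -0.00881073, -0.00183258, -0.00158518,
        1.24677517]), 'joint_efforts': array([  1.26820676, -30.84778905, -63.10174942,   0.06689311,
         0.09694494,  -3.50319073]), 'ee_pos': array([ 0.29631298, -0.32644056,  0.25046603]), 'eef_rot': array([5.03192886e-04, 9.97716679e-01, 6.75354738e-02, 3.67941029e-04]), 'force': array([ 0.27160917, -0.01855183,  0.3083031 ]), 'torque': array([-0.00816145, -0.06039091,  0.03612737]), 'grasp_force': 0.0, 'gripper_width': 0.9996812794211141}
```

Call:
arm_command(
  motion=[27,3,5,0,27,3,5,0,27,3,5,0,27,3,5,0,27,3,5,0,27,3,5,0,0,0,0,0,0,0,0,0],
)

```text
time_s: 3.0
ee_pos: [0.4591, -0.3224, 0.2197]
eef_rot: [-0.0, 0.998, 0.07, -0.0]
force: [0.2, 0.2, -0.1]
gripper_width: 0.999
grasp_force: 0.0
```

```bash
python3 - <<'E'
from h import *
s=r.read_state();im=cams.snapshot('wrist');cv2.imwrite('pics/w1.png',im[:,:,::-1]);K,T=campose('wrist',s);np.savez('w1.npz',K=K,T=T)
print(s['ee_pos'],s['eef_rot'])
for l in('rack','rack_grip','seat','carrier','handle'):
    print(l,[(np.round(d['at'],4).tolist(),round(d['p'],2)) for d in cams.spot_point(l,'wrist')[:3]])
for l in('rack','rack_grip'):
  for m in cams.masks_of(l,'wrist')[:2]:
    u=np.argwhere(m['pixels'])[:,::-1].astype(np.float32);print(l,m['p'],len(u),cv2.minAreaRect(u))
E
```

```text
[ 0.45910601 -0.32240541  0.21968845] [-2.40246068e-04  9.97565941e-01  6.97279548e-02 -3.85098153e-04]
rack [([0.4866, -0.3177, -0.001], 0.98)]
rack_grip [([0.4881, -0.3181, 0.033], 0.88)]
seat [([0.5547, -0.2183, 0.01], 0.67)]
carrier [([0.5651, -0.1493, -0.0026], 0.57), ([0.5559, -0.2152, 0.0074], 0.36)]
handle [([0.5681, -0.1455, 0.0472], 0.79)]
rack 0.83 4968 ((284.05078125, 144.7106475830078), (122.11744689941406, 43.46070098876953), 85.91438293457031)
rack_grip 0.55 4985 ((284.17510986328125, 144.98455810546875), (121.23487091064453, 44.23988723754883), 84.95755004882812)
```

View pics/w1.png

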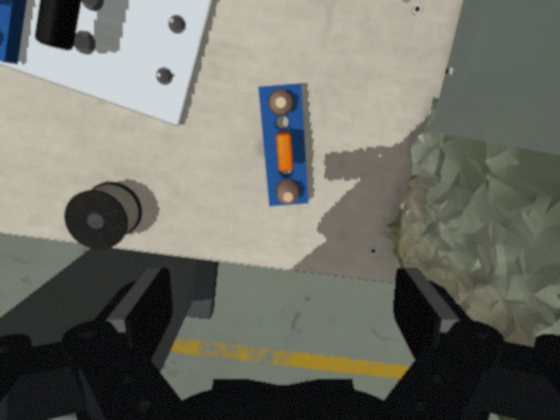

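The wrist view shows the rack with tip tops at (281,101) and (288,191) and its orange grip at (285,153). The pins are at (177,22) and (165,74), and the carrier handle is at (60,20). Next I measure precisely.

```bash
python3 - <<'E'
from h import *
z=np.load('w1.npz');K,T=z['K'],z['T']
im=cv2.imread('pics/w1.png').astype(int);b,g,rr=im[...,0],im[...,1],im[...,2]
def rect(m):
    n,l,st,c=cv2.connectedComponentsWithStats(m.astype(np.uint8));i=[i for i in range(1,n) if st[i,4]>50]
    return [(np.round(c[j]),st[j].tolist()) for j in i]
print('or',rect((rr>180)&(b<90)))
def show(n,a,z):
    t=p2w(a,z,K,T);d=t[0]-t[1];print(n,np.round(t.mean(0),4),np.round(np.hypot(*d[:2]),4),np.degrees(np.arctan2(d[1],d[0])))
show('tips',[(281,101),(288,193)],.042)
show('orange top',[(285,133),(287,172)],.05)
show('pins',[(178,20),(165,75)],.026)
show('blk long L',[(260,87),(270,206)],.016);show('blk R',[(304,84),(309,203)],.016)
o=(rr>180)&(b<90);ys,xs=np.nonzero(o);print(xs.min(),xs.max(),ys.min(),ys.max(),[ (int(y),int(xs[ys==y].min()),int(xs[ys==y].max())) for y in range(ys.min(),ys.max(),5)])
for P in ([.4875,-.318,.05],[.4875,-.318,.022]): print(w2p(P,K,T))
E
```

```text
or [(array([284., 152.]), [277, 135, 14, 35, 406])]
tips [ 0.4923 -0.3188  0.042 ] 0.0734 12.478512684215685
orange top [ 0.4902 -0.3202  0.05  ] 0.0305 11.106772598919743
pins [ 0.5557 -0.2201  0.026 ] 0.0422 -10.586630529717425
blk long L [ 0.4863 -0.3028  0.016 ] 0.1031 12.118384013292482
blk R [ 0.4939 -0.338   0.016 ] 0.1026 11.453827155581582
277 290 135 169 [(135, 279, 287), (140, 277, 288), (145, 278, 289), (150, 278, 289), (155, 279, 289), (160, 279, 290), (165, 279, 290)]
[[282.76798458 155.79705928]]
[[282.74504777 151.08891835]]
```

Call:
arm_command(
  motion=[15,0.5,20,-0.034,15,1.5,20,-0.034,0,0,20,0,0,0,20,0,0,0,20,0,0,0,0,0,0,0,0,0],
  gripper=0.3,
)

```text
time_s: 4.1
ee_pos: [0.489, -0.32, 0.1206]
eef_rot: [-0.0, 0.995, 0.103, -0.0]
force: [0.3, 1.1, 0.7]
gripper_width: 0.703
grasp_force: 0.0
```

```bash
python3 - <<'E'
from h import *
s=r.read_state();im=cams.snapshot('wrist');cv2.imwrite('pics/w2.png',im[:,:,::-1]);K,T=campose('wrist',s);np.savez('w2.npz',K=K,T=T)
print(s['ee_pos'],s['eef_rot'],s['gripper_width'])
for l in('rack','rack_grip','seat'):
    print(l,[(np.round(d['at'],4).tolist(),round(d['p'],2)) for d in cams.spot_point(l,'wrist')[:3]])
E
```

```text
[ 0.48898011 -0.31999901  0.12056798] [-1.32350768e-05  9.94667156e-01  1.03137036e-01 -6.58503226e-06] 0.7027627421618461
rack [([0.4844, -0.3196, 0.0037], 0.75)]
rack_grip [([0.4868, -0.3201, 0.0313], 0.56)]
seat [([0.5523, -0.2174, 0.0068], 0.64)]
```

View pics/w2.png

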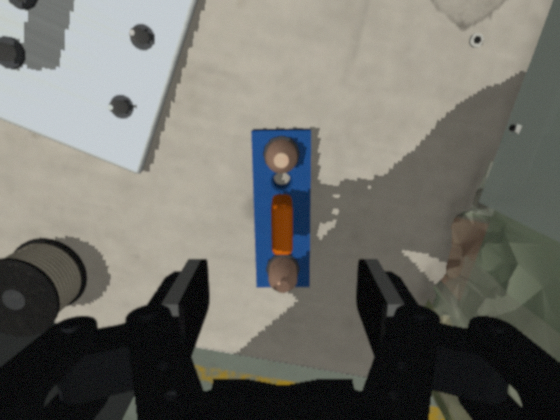

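```bash
python3 - <<'E'
from h import *
z=np.load('w2.npz');K,T=z['K'],z['T']
def show(n,a,z):
    t=p2w(a,z,K,T);d=t[0]-t[1];print(n,np.round(t.mean(0),4),np.round(np.hypot(*d[:2]),4),np.degrees(np.arctan2(d[1],d[0])))
show('L',[(252,130),(257,287)],.016);show('R',[(310,129),(310,287)],.016)
show('tips',[(281,160),(285,285)],.042)
show('pinbase',[(145,41),(124,109)],.010)
im=cv2.imread('pics/w2.png').astype(int);o=(im[...,2]>150)&(im[...,0]<80)&(im[...,2]>im[...,1]+60)
o[:190]=0;o[262:]=0;ys,xs=np.nonzero(o);print(xs.mean(),ys.min(),ys.max())
print('proj o top ends',w2p([[.49+.015*.978,-.3195+.003,.05],[.49-.015*.978,-.3195-.003,.05]],K,T),w2p([.489,-.32,.036],K,T))
a=cv2.resize(im[0:170,60:230].astype(np.uint8),None,fx=3.5,fy=3.5,interpolation=cv2.INTER_CUBIC);cv2.imwrite('pics/crop2.png',a)
E
```

```text
L [ 0.4869 -0.3018  0.016 ] 0.104 12.438055165750631
R [ 0.4944 -0.3362  0.016 ] 0.1046 13.018540393044875
tips [ 0.4911 -0.3194  0.042 ] 0.0749 13.625255368649732
pinbase [ 0.5537 -0.2165  0.01  ] 0.0414 -11.66795594910929
280.2586206896552 207 254
proj o top ends [[283.06373784 205.92900775]
 [282.75709426 257.37160133]] [[283.35369627 225.80689477]]
```

View pics/crop2.png

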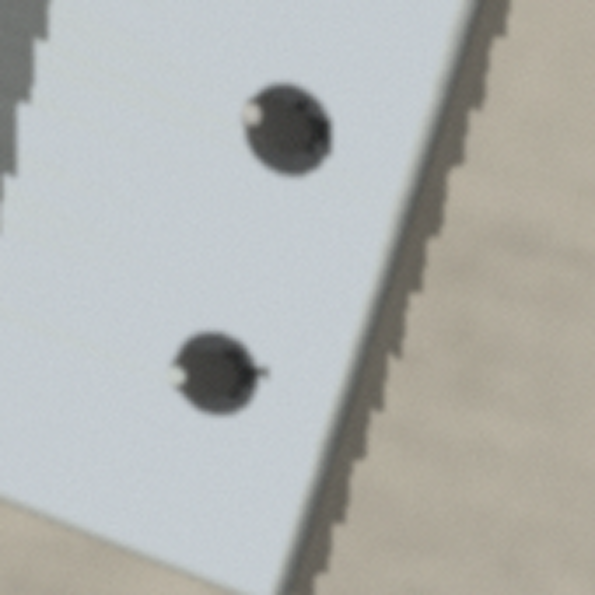

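The crop shows the pin tops as light spots at (132,33) and (111,107) in the full image, with the bases to their lower right. The rack is square to the tool and within 2 mm of it, so I grasp now.

Call:
arm_command(
  motion=[1.5,-0.5,20,-0.01,0,0,20,0,0,0,20,0,0,0,12,0,0,0,6,0,0,0,0,0,0,0,0,0],
)

```text
time_s: 5.0
ee_pos: [0.4907, -0.3194, 0.043]
eef_rot: [0.0, 0.994, 0.108, 0.0]
force: [0.6, -0.1, -0.3]
gripper_width: 0.698
grasp_force: 0.0
```

Call:
arm_command(
  motion=[0,0,0,0,0,0,0,0,0,0,0,0,0,0,0,0,0,0,0,0,0,0,0,0,0,0,0,0,0,0,0,0],
  gripper=1,
  force=40,
)

```text
time_s: 5.8
ee_pos: [0.4906, -0.3193, 0.0425]
eef_rot: [0.0, 0.994, 0.108, 0.0]
force: [-0.3, 0.5, 5.1]
gripper_width: 0.139
grasp_force: 40.3
```

```bash
python3 - <<'E'
from h import *
z=np.load('w2.npz');K,T=z['K'],z['T']
def show(n,a,z):
    t=p2w(a,z,K,T);d=t[0]-t[1];print(n,np.round(t.mean(0),4),np.round(np.hypot(*d[:2]),4),np.degrees(np.arctan2(d[1],d[0])))
show('pintop',[(131.7,32.9),(110.6,107.4)],.026)
show('pinbase',[(143.7,38.6),(123.4,107.1)],.010)
s=r.read_state();print(s['ee_pos'],s['eef_rot'],s['gripper_width'],s['grasp_force'],s['force'],s['time_s'])
E
```

```text
pintop [ 0.555  -0.2151  0.026 ] 0.0417 -10.878288895822068
pinbase [ 0.5548 -0.2158  0.01  ] 0.0414 -11.0856269971257
[ 0.49056943 -0.31927795  0.04246068] [2.40971560e-04 9.94127976e-01 1.08210244e-01 2.29592552e-04] 0.13946674124486758 40.29996871948242 [-0.3042475   0.48800367  5.06280099] 5.8
```

Call:
arm_command(
  motion=[0,0,-20,0,0,0,-25,0,0,0,-20,0,0,0,0,0.137,0,0,0,0.137,0,0,0,0.138,14,-24,0,0,15,-24,0,0,14,-22,0,0,0,0,0,0,0,0,0,0,0,0,0,0],
)

```text
time_s: 7.0
ee_pos: [0.5456, -0.2591, 0.1067]
eef_rot: [-0.0, 0.995, -0.098, -0.0]
force: [-0.1, -1.1, -1.7]
gripper_width: 0.136
grasp_force: 39.5
```

```bash
python3 - <<'E'
from h import *
s=r.read_state();im=cams.snapshot('wrist');K,T=campose('wrist',s);np.savez('w3.npz',K=K,T=T)
cv2.imwrite('pics/w3.png',im[:,:,::-1]);cv2.imwrite('pics/crop3.png',cv2.resize(im[120:420,100:400,::-1],None,fx=2,fy=2,interpolation=cv2.INTER_CUBIC))
print(s['ee_pos'],s['eef_rot'],s['gripper_width'],s['grasp_force'],s['force'],s['time_s'])
for l in('rack','rack_grip','seat','carrier','handle'):
    print(l,[(np.round(d['at'],4).tolist(),round(d['p'],2)) for d in cams.spot_point(l,'wrist')[:3]])
print(w2p([[.555,-.2158,.01],[.555+.021*.981,-.2158-.021*.194,.026],[.555-.021*.981,-.2158+.021*.194,.026]],K,T))
E
```

```text
[ 0.54563828 -0.25906911  0.10666463] [-4.03032831e-05  9.95226265e-01 -9.75939136e-02 -3.29205906e-04] 0.13594396797393002 39.53095257282257 [-0.12265979 -1.14591025 -1.67549515] 7.0
rack [([0.539, -0.2574, 0.0652], 0.91)]
rack_grip [([0.5424, -0.2566, 0.099], 0.7)]
seat []
carrier [([0.5634, -0.1456, -0.0022], 0.76)]
handle [([0.5701, -0.1448, 0.0464], 0.66)]
[[212.08641655 217.71262609]
 [205.00020762 190.5757502 ]
 [209.04253366 259.81794017]]
```

View pics/crop3.png

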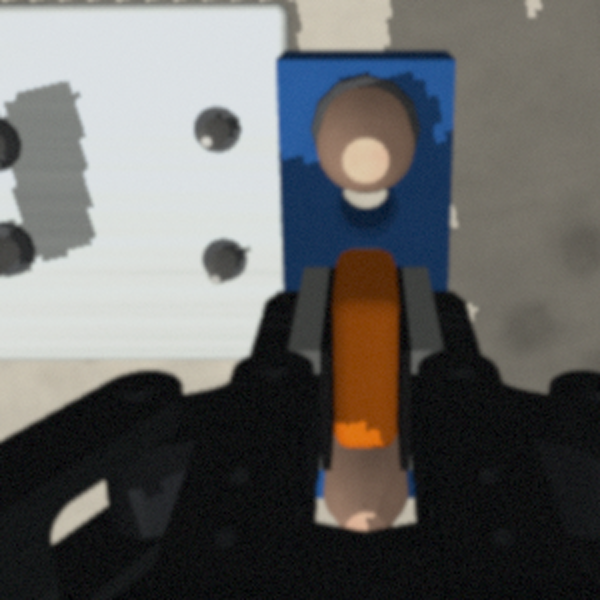

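The crop shows the carried rack's front edge at row 149, columns 239–327, and its front tip top at (282,200). The pin tops are at (203.5,191) and (207.5,259.5), within 2 px of the prediction.

```bash
python3 - <<'E'
from h import *
z=np.load('w3.npz');K,T=z['K'],z['T'];p=np.array([.54564,-.25907]);a=2*np.arctan2(-.09759,.99523);print(np.degrees(a))
X=np.array([np.cos(a),np.sin(a)]);Y=np.array([np.sin(a),-np.cos(a)])
def tl(n,uv,z):
    w=p2w(uv,z,K,T)
    for q in w: d=q[:2]-p;print(n,np.round(1000*np.array([d@X,d@Y]),1))
    return w
u=.0642
tl('front corners (52,+-18)',[(239,149),(327,149)],u+.016)
tl('tips(+-38,0)',[(282.5,200),(281.5,380)],u+.042)
w=tl('pins',[(203.5,191),(207.5,259.5)],.026);d=w[0]-w[1];print(w.mean(0),np.linalg.norm(d),np.degrees(np.arctan2(d[1],d[0])))
E
```

```text
-11.200780668125754
front corners (52,+-18) [ 51.8 -18.3]
front corners (52,+-18) [51.8 16.8]
tips(+-38,0) [37.7 -0.9]
tips(+-38,0) [-36.2  -1.3]
pins [ 21.5 -45.1]
pins [-20.  -45.2]
[ 0.55515022 -0.21493607  0.026     ] 0.041552519987830994 -11.249742410595562
```

Call:
arm_command(
  motion=[0.5,-15,0,0,0,-15,0,0,0,-14.5,0,0,0,0,0,0,0,0,15,0,0,0,15,0,0,0,6,0,0,0,0,0,0,0,0,0],
)

```text
time_s: 8.2
ee_pos: [0.5552, -0.2155, 0.0708]
eef_rot: [-0.0, 0.995, -0.098, -0.0]
force: [-0.9, 0.7, -1.3]
gripper_width: 0.131
grasp_force: 39.5
```

Call:
arm_command(
  motion=[0,0,3,0,0,0,3,0,0,0,2,0,0,0,0,0],
)

```text
time_s: 8.6
ee_pos: [0.5551, -0.2152, 0.0627]
eef_rot: [-0.0, 0.995, -0.097, -0.0]
force: [-0.2, 1.1, -2.2]
gripper_width: 0.131
grasp_force: 39.6
```

Call:
arm_command(
  motion=[0,0,3,0,0,0,3,0,0,0,2,0,0,0,1,0,0,0,0,0],
)

```text
time_s: 9.1
ee_pos: [0.5552, -0.2152, 0.0538]
eef_rot: [-0.0, 0.995, -0.097, -0.0]
force: [0.0, -0.0, -2.2]
gripper_width: 0.137
grasp_force: 39.6
```

Call:
arm_command(
  motion=[0,0,1,0,0,0,0.5,0,0,0,0,0],
)

```text
time_s: 9.4
ee_pos: [0.5553, -0.2152, 0.0525]
eef_rot: [0.0, 0.995, -0.097, 0.0]
force: [-1.0, -0.6, -1.8]
gripper_width: 0.131
grasp_force: 39.7
```

Call:
arm_command(
  motion=[0,0,0.5,0,0,0,0.5,0,0,0,0,0],
)

```text
time_s: 9.7
ee_pos: [0.5554, -0.2153, 0.0524]
eef_rot: [0.0, 0.995, -0.097, 0.0]
force: [-4.7, 2.1, 8.7]
gripper_width: 0.133
grasp_force: 41.1
```

Contact came at the expected height, so the rack is home. I'll release with a partial opening and go up.

Call:
arm_command(
  motion=[0,0,0,0,0,0,0,0,0,0,0,0,0,0,0,0,0,0,0,0,0,0,0,0,0,0,-15,0,0,0,-20,0,0,0,-20,0,0,0,0,0,0,0,0,0],
  gripper=0.55,
)

```text
time_s: 10.8
ee_pos: [0.5554, -0.2153, 0.1074]
eef_rot: [0.0, 0.995, -0.097, 0.001]
force: [0.6, 0.4, -0.4]
gripper_width: 0.447
grasp_force: 0.0
```

```bash
python3 - <<'E'
from h import *
s=r.read_state();im=cams.snapshot('wrist');K,T=campose('wrist',s);np.savez('w4.npz',K=K,T=T)
cv2.imwrite('pics/w4.png',im[:,:,::-1])
print(s['ee_pos'],s['eef_rot'],s['gripper_width'],s['grasp_force'],s['force'],s['time_s'])
for c in('wrist','side'):
  if c=='side': cams.snapshot(c)
  for l in('rack','rack_grip','seat','carrier','handle'):
    print(c,l,[(np.round(d['at'],4).tolist(),round(d['p'],2)) for d in cams.spot_point(l,c)[:3]])
E
```

```text
[ 0.55544871 -0.21530348  0.10737779] [ 1.78475555e-04  9.95239826e-01 -9.74540336e-02  6.07390454e-04] 0.44692880268024276 0.0 [ 0.60548124  0.41703629 -0.43459812] 10.8
wrist rack [([0.5532, -0.2154, 0.0115], 0.97)]
wrist rack_grip [([0.5526, -0.2142, 0.0458], 0.98)]
wrist seat [([0.5672, -0.1489, 0.0482], 0.22)]
wrist carrier [([0.5637, -0.147, 0.0012], 0.7)]
wrist handle [([0.5695, -0.1438, 0.0469], 0.56)]
side rack [([0.5518, -0.2108, 0.0111], 0.86)]
side rack_grip [([0.5557, -0.2167, 0.0454], 0.83)]
side seat [([0.5528, -0.2177, 0.0098], 0.76)]
side carrier [([0.5665, -0.1492, -0.0002], 0.95)]
side handle [([0.566, -0.1472, 0.0536], 0.95)]
```

View pics/w4.png

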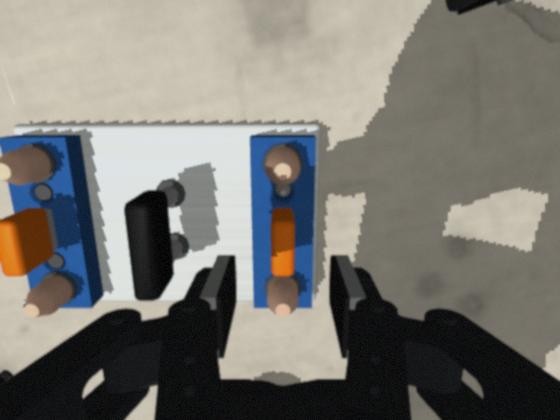

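The rack sits flat at (283,220), parallel to the fixed one, with the handle at (150,245). The handle must be 68 mm along tool −y, which gives (0.569, −0.149) and agrees with the networks.

Call:
arm_command(
  motion=[0,-20,0,0,0,-24,0,0,0,-24,0,0,0,0,0,0,0,0,20,0,0,0,20,0,0,0,12,0,0,0,4,0,0,0,0,0,0,0,0,0],
)

```text
time_s: 12.4
ee_pos: [0.5688, -0.1488, 0.0514]
eef_rot: [0.0, 0.995, -0.098, 0.0]
force: [1.8, -0.6, 0.2]
gripper_width: 0.453
grasp_force: 0.0
```

Call:
arm_command(
  motion=[0,0,0,0,0,0,0,0,0,0,0,0,0,0,0,0,0,0,0,0,0,0,0,0,0,0,0,0,0,0,0,0],
  gripper=1,
  force=90,
)

```text
time_s: 13.2
ee_pos: [0.5688, -0.1487, 0.0515]
eef_rot: [0.0, 0.995, -0.097, 0.001]
force: [-1.7, 0.3, 6.7]
gripper_width: 0.148
grasp_force: 88.4
```

Call:
arm_command(
  motion=[0,0,-3,0,0,0,-6,0,0,0,-9,0,0,0,-9,0,0,0,-9,0,0,0,-9,0,0,0,-9,0,0,0,-8,0,0,0,-6,0,0,0,-3,0,0,0,0,0,0,0,0,0],
)

```text
time_s: 14.4
ee_pos: [0.5683, -0.1485, 0.1212]
eef_rot: [-0.0, 0.995, -0.097, -0.0]
force: [0.2, 0.5, -7.6]
gripper_width: 0.152
grasp_force: 87.6
```

Call:
arm_command(
  motion=[0,0,0,0,0,0,0,0,0,0,0,0,0,0,0,0,0,0,0,0],
)

```text
time_s: 14.9
ee_pos: [0.5684, -0.1485, 0.1215]
eef_rot: [-0.0, 0.995, -0.097, 0.0]
force: [-0.5, -0.3, -6.4]
gripper_width: 0.153
grasp_force: 87.6
```

```bash
python3 - <<'E'
from h import *
s=r.read_state();print(s['ee_pos'],s['grasp_force'],s['force'],s['torque'],s['time_s'],abs(s['joint_vel']).max())
im=cams.snapshot('side');cv2.imwrite('pics/s5.png',im[:,:,::-1])
for l in('rack','seat','carrier','handle'):
    print(l,[(np.round(d['at'],4).tolist(),round(d['p'],2)) for d in cams.spot_point(l,'side')[:2]])
E
```

```text
[ 0.56844591 -0.1485474   0.12148567] 87.60523080825806 [-0.47600024 -0.29040399 -6.43306219] [-0.00535964 -0.0056158   0.06019324] 14.9 0.0025159445721480937
rack [([0.5515, -0.2125, 0.0801], 0.74)]
seat [([0.5542, -0.2167, 0.0792], 0.92)]
carrier [([0.5682, -0.1509, 0.0695], 0.82)]
handle [([0.564, -0.147, 0.1245], 0.98)]
```

View pics/s5.png

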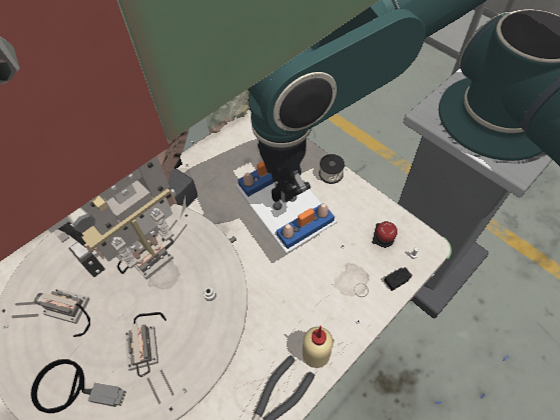

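The carrier hangs level in the gripper with both racks aboard, at (290,205), feet about 70 mm up. The bystanders have not moved.

```bash
python3 -c "
from bench import r
print(r.close_job())"
```

```text
the job is handed in; nothing more can be done
None
```

The loose rack is home on its pins, and the gripper is holding the carrier by its handle, level and still, about 7 cm up with both racks aboard; the job is handed in, but no verdict was returned.

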